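# Draw the sprung side lay out to its mark and hold it

## Task

On the screen-printing bed, twist the catch knob of the side lay (the sprung sheet stop) clockwise to its stop and let it go, so that it springs back and the parked rod pops out a little. Then take the rod's upright black grip and draw the rod out against its spring until the dark ring on it stands level with the two index tabs of the barrel, and finish while still holding it there, so that the next sheet can be laid against it. Leave the other things on and around the bed in their places.

Things in the scene. Friction and masses are not known exactly. Their poses are not given: they have to be found in the camera images.
- side_lay: The side lay: a sheet stop fixed to the grey printing bed (bed top 20 mm above the table). Dark cast foot 206 x 66 x 18 mm carrying an aluminium barrel, 44 mm wide at most and 53 mm high, open on top over its front half. Origin on the bed; its -x axis is the direction in which the rod is drawn out, z is up. Along x: front bush of the barrel at -70 mm, index tabs at -32 mm, catch knob axis at +92 mm, rear end at +142 mm.
- catch_grip (a point): Centre of the catch knob's bar, on the knob's vertical axis, 79 mm above the bed. Black upright bar 40 mm long, 12 mm thick, 34 mm high (from 59 to 93 mm above the bed) on a disc of 32 mm diameter; the bar is all there is above the disc. Its x axis runs along the bar and turns with it; at rest the bar is parallel to the rod.
- catch (a joint): Angle of the catch knob, rad: 0 at rest, grows clockwise seen from above to its stop at 1.05. A spring turns it back (0.03 N m at rest, 0.14 N m at the stop). At rest its pin locks the parked rod; from about 0.75 it lets the rod go, which then springs out about 20 mm by itself; the pin, home again, does not hinder the drawn rod.
- lay_rod: The sliding rod (12 mm diameter) with a crosshead, a steel cheek 74 mm wide just above the bed and the upright grip at its front end. When parked its frame is that of side_lay; it slides along -x of it. Spring: none at 20 mm of travel, then about 1.9 N for each 10 mm more, so 5 to 12 N at the mark. Travel ends at 105 mm.
- lay_grip (a point): Middle of the upright grip on the front end of the rod, 71 mm above the bed: a black post 14 mm in diameter, from 47 to 91 mm above the bed. Below it is the crosshead, 22 mm long and 34 mm wide. When parked it stands 95 mm before the origin of side_lay on the rod's line.
- ring_mark (a point): Centre of the length mark, on the rod's axis 34 mm above the bed: a dark steel ring 21 mm in diameter, 5 mm wide, seen from above in the open part of the barrel. It is clipped on the rod and travels with it; its place on the rod differs from run to run (50 to 80 mm behind the index when parked).
- index (a point): Point on the rod's axis level with the index: two dark tabs 2 mm wide on the tops of the barrel walls near its front end, pointing at each other across the rod. The ring is to stand here. Same axes as side_lay.
- ink_jar: Bystander: red ink jar with a white lid, 60 mm in diameter, 58 mm high, beside the side lay. Origin under its centre.
- tape_roll: Bystander: roll of tape lying flat, 90 mm in diameter, 24 mm high, beside the rod's path. Origin under its centre.
- ink_knife: Bystander: ink spatula 200 mm long lying beside the side lay. Origin under its middle.
- spare_star: Bystander: black star knob, 48 mm across, 30 mm high, beside the rod's path. Origin under its centre.
- squeegee: Bystander: squeegee with a wooden handle and rubber blade, 260 x 110 x 24 mm, lying on the right part of the bed. Origin under its middle.
- ink_tub: Bystander: white tub, 84 mm in diameter, 85 mm high, on the table right of the bed. Origin under its centre.
- hinge_shim: Bystander: flat steel bar 160 x 30 x 6 mm, on the table left of the bed. Origin under its centre.

How it is judged:
On the way, in this order (a step that is already met when the one before it is completed fails the run):
1. the catch knob is twisted to its stop (value of joint catch above 0.97 rad), for 0.1 s.
2. the catch knob is let go and back home, the rod has popped out (value of joint catch below 0.12 rad and x of lay_grip in the frame of side_lay below -0.108 m), for 0.1 s.
At the end, for the whole second after the job is handed in: The ring is within 4 mm of the index along the rod, the rod is still (under 10 mm/s) and held by the fingers (over 3 N) against its spring, the catch knob is home (under 0.12 rad) (x of ring_mark in the frame of index between -0.004 and 0.004 m and linear speed of lay_rod below 0.01 m/s and contact force between the fingers and lay_rod above 3 N and value of joint catch below 0.12 rad); the arm keeps its last pose, push and grip.
It fails at once if a bystander was pushed more than 20 mm out of place (distance of any of ink_jar, tape_roll, ink_knife, spare_star, squeegee, ink_tub, hinge_shim from where it was at the start of the episode above 0.02 m).
It also fails if it takes over 45 s, if anything falls off the work surface, if the arm or the gripper's body presses on something with over 40 N, if the wrist force passes 120 N, or if a joint passes its speed limit or range.

## Robot

A 6-joint arm with a two-finger parallel gripper is mounted at the origin on the work surface. World frame = base frame: x ahead of the robot, y to its left, z up, the work surface at z = 0. Lengths are in m, angles in rad, forces in N, time in s.
With the tool pointing down it reaches from about 0.35 to 0.975 m from the base axis. Payload 4.9 kg.
Tool frame: the origin (TCP) lies at the very end of the fingers, on their centre line; the grasp point (between the pads) lies 19 mm behind it; z points along the fingers, y is the line along which they close (so a half turn about z gives the same grasp; the last joint's range is limited). The gripper opens to 85 mm and grips with 20 to 120 N. Pads are 22 mm wide; open, the fingers measure 114 mm over their backs; the gripper's body (76 mm by 85 mm) begins 54 mm behind the grasp point. The pads swing forward as they close: fully open they stand 13 mm farther back than shut.
Start: joints at [-1.272, 0.053, 1.613, -0, 1.476, -0.119], TCP at [0.254, -0.571, 0.231] pointing down, gripper open.
Joint ranges: [-3.01, 3.01], [-1.01, 2.22], [0.06, 2.58], [-1.02, 4.17], [0.09, 2.62], [-3.14, 3.14]. Speed limits (rad/s): [2.57, 2.57, 3.14, 3.14, 3.14, 3.14].

## Interface

Orientations are given as a rotation vector (axis times angle).
In Python, from station import ctrl gives the robot as it stands.
- The arm moves only by the tool jog_arm, never from a script. Its argument "plan" is a list of rows, each a list of 7 numbers: the shift along the tool's x, y, z in units of 0.02 m (1.0 is 0.02 m), then the turn, a rotation vector about the tool's x, y, z in units of 45 degrees (1.0 is 45 degrees), then the opening, from -1 (shut) to 1 (fully open). A call has 1 to 8 rows; each row shifts and turns the commanded pose from where the row before left it, along the tool's axes as they then stand; what a row does not reach is not made up. A row lasts 1/10 s, in which the tool goes at most 50 mm and 8.59 degrees, less where a joint would pass 70% of its speed; a pose out of reach is approached as far as the arm can. A call with a number of a shift or a turn outside -1 to 1 is refused whole. A call with a gripper value outside its range is refused whole. The fingers move at their own pace and stop on an object; "grip_force" is the grip in N (left out, the last holds). Time passes only in rows, so rows that do not move let the fingers close. It gives the time, the measured TCP pose, the force, the opening and the grip force at its end, in the units of the state.
- ctrl.get_obs(): the state, without advancing time (a new reading comes with each control period).
- ctrl.get_image(name): name is "side" or "top"; returns (picture, depth): 384x512x3 uint8, red, green, blue; 384x512 float32, m along the optical axis (not along the pixel's ray), 0 where there is no reading.
- ctrl.camera_info(name): a dict with "camera_matrix" (3x3 intrinsics, pixels), "rvec" (rotation vector, rad) and "tvec" (3), from world to camera coordinates, as OpenCV has them. Camera axes: x right, y down, z forward; pixel columns grow to the right and rows downward; lengths in m; the calibration is good to about 2 mm. A picture is of the moment at which its call begins. camera_info takes no time and is no camera call.
- ctrl.finish_job(): hands the job in; it is judged then, once.
The state is a dict: "t": time; "q": joint angles; "dq": joint speeds; "effort": joint torques, N m; "tool_pos": TCP position; "tool_rot": TCP orientation; "contact_force": force on the tool from outside, world axes, zero at the start; "wrist_torque": the same for the moment, N m; "opening": finger opening in m; "grip_force": force on a finger pad.
Only numpy, scipy, OpenCV 4.12 (cv2) and the standard library are available. Lean on these libraries where they do the work, as an engineer would, in place of code of your own. Each camera call takes 0.05 s, during which the arm holds its last target. There are 200 camera calls.

## Working session

There is one attempt and no reset: what is moved stays moved. The work goes in short steps, Python scripts to look and compute and a tool call to move; the robot and the scene stay as the last step left them, time stands still between calls to the robot, and variables do not carry over. Pictures are saved under pics/ and viewed, at most 10 in all, crops included, and the job is handed in when it is done.

Besides the shell and the picture viewer there is one more tool, called by a JSON object that holds its "op" and its "data". jog_arm: Moves the arm, as the interface text tells. Shifts and turns lie within -1 to 1; 1 stands for 0.02 m of shift or 45 degrees of turn. Its arguments: {"type":"object","properties":{"plan":{"type":"array"},"grip_force":{"type":"number"}},"required":["plan"]}

```bash
mkdir -p pics; cat > h.py <<'E'
import numpy as np, cv2
from station import ctrl
def cam(n):
    c=ctrl.camera_info(n); R=cv2.Rodrigues(np.array(c["rvec"],float))[0]
    return np.array(c["camera_matrix"],float),R,np.array(c["tvec"],float).ravel()
def ray(n,u,v,z):
    K,R,t=cam(n); d=R.T@np.linalg.inv(K)@[u,v,1]; o=-R.T@t
    return o+d*(z-o[2])/d[2]
def proj(n,p):
    K,R,t=cam(n); x=K@(R@np.array(p)+t); return x[:2]/x[2]
def cloud(n,D):
    K,R,t=cam(n); v,u=np.indices(D.shape); P=np.stack([u,v,np.ones_like(u)],-1)@np.linalg.inv(K).T*D[...,None]
    return (P-t)@R
E
python3 - <<'E'
from h import *
for n in("top","side"):
    I,D=ctrl.get_image(n); cv2.imwrite(f"pics/{n}0.png",I[...,::-1]); np.savez(f"{n}0.npz",I=I,D=D)
    K,R,t=cam(n); print(n,-R.T@t,R[2],K[0,0])
print(ctrl.get_obs())
E
```

```text
top [ 0.44101942 -0.01215488  0.96845612] [ 0.15407573  0.02573373 -0.98772387] 354.80802800337955
side [-0.11766703  0.81224078  1.03360396] [ 0.49051157 -0.57714195 -0.65292079] 428.82881752693515
{'t': 0.1, 'q': array([-1.27198574e+00,  5.32837767e-02,  1.61418723e+00,  8.92322512e-07,
        1.47603468e+00, -1.18974045e-01]), 'dq': array([ 0.00070903, -0.00045945, -0.0051669 ,  0.00052914, -0.00178848,
        0.00136556]), 'effort': array([ 3.46714996e-04, -3.94903851e+01, -3.71363962e+01, -1.48491704e-04,
        3.89182416e-03,  1.84332106e-05]), 'tool_pos': array([ 0.25342706, -0.57067281,  0.23017212]), 'tool_rot': array([-3.07143432e+00, -6.51096984e-01,  2.68286872e-04]), 'contact_force': array([-0.45983007, -0.29990921, -0.43602846]), 'wrist_torque': array([ 0.00746893,  0.01344069, -0.02695688]), 'grip_force': 0.0, 'opening': 0.08541701250150723}
```

View pics/top0.png

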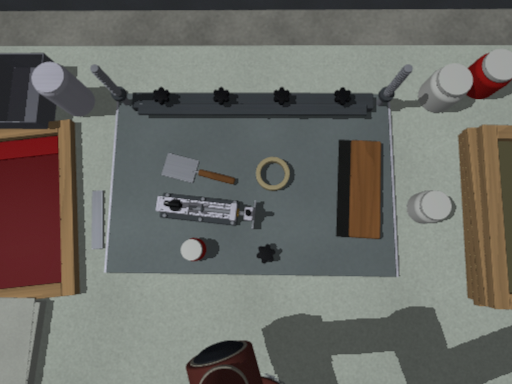

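View pics/side0.png

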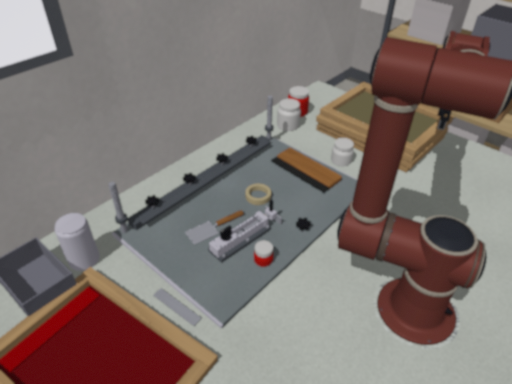

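The top view shows the lay from about (157,205) to (257,214). The knob is at (175,205), the grip at (249,213), the ring is inside the barrel, and the rod draws to the image right. The jar is at (194,249), the tape at (272,174) and the star at (266,254). I'll enlarge the lay.

```bash
python3 - <<'E'
from h import *
a=np.load("top0.npz");b=np.load("side0.npz")
A=cv2.resize(a["I"][175:245,145:275,::-1],None,fx=6,fy=6,interpolation=cv2.INTER_CUBIC)[:300*2]
B=cv2.resize(b["I"][195:262,200:290,::-1],None,fx=6,fy=6,interpolation=cv2.INTER_CUBIC)
cv2.imwrite("pics/topz.png",A);cv2.imwrite("pics/sidez.png",B)
for u,v in((175,205),(249,213),(60,200)):print(ray("top",u,v,.02+.08))
C=cloud("top",a["D"])
for n,(u,v) in dict(knob=(174,205),grip=(248,213),bed=(220,150)).items():print(n,C[v-1:v+2,u-1:u+2].reshape(-1,3).round(4)[:, :].tolist())
E
```

```text
[0.53189417 0.20280105 0.1       ]
[0.51403495 0.01944526 0.1       ]
[0.54152992 0.49224716 0.1       ]
knob [[0.533, 0.2046, 0.1128], [0.533, 0.2022, 0.113], [0.5327, 0.1991, 0.1153], [0.5305, 0.2045, 0.1131], [0.5306, 0.2023, 0.1118], [0.5305, 0.1996, 0.113], [0.5299, 0.209, 0.0948], [0.5291, 0.2045, 0.1026], [0.5291, 0.202, 0.1029]]
grip [[0.5154, 0.0239, 0.1117], [0.5155, 0.0215, 0.1107], [0.5156, 0.0191, 0.1107], [0.513, 0.0239, 0.1114], [0.5129, 0.0214, 0.1131], [0.5133, 0.0191, 0.1085], [0.5108, 0.024, 0.1084], [0.5111, 0.0216, 0.1058], [0.5124, 0.0198, 0.0904]]
bed [[0.6971, 0.1079, 0.0185], [0.6964, 0.1049, 0.021], [0.6966, 0.1022, 0.0203], [0.6942, 0.1078, 0.0185], [0.6936, 0.1048, 0.021], [0.6939, 0.1021, 0.02], [0.692, 0.108, 0.0164], [0.6906, 0.1046, 0.0217], [0.6909, 0.102, 0.0204]]
```

View pics/topz.png

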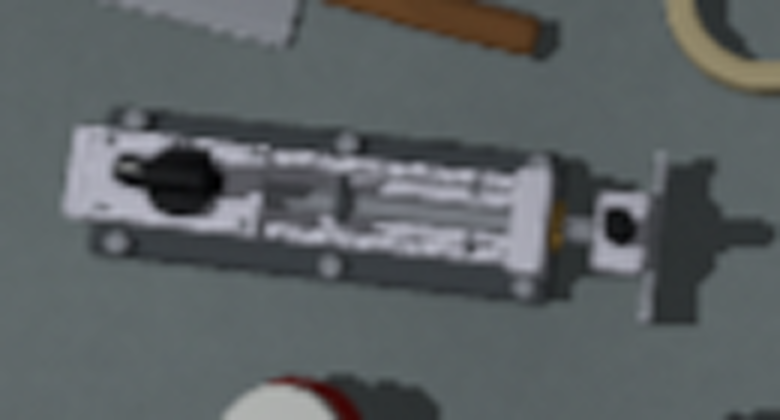

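View pics/sidez.png

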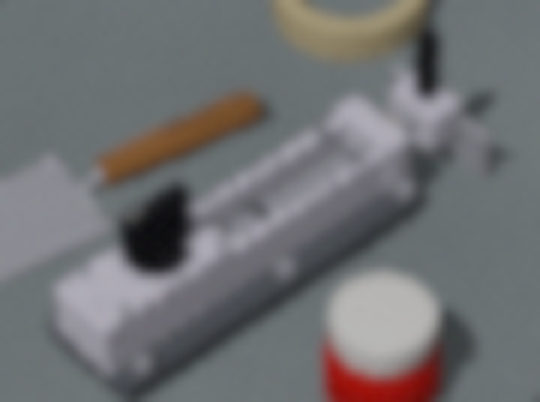

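The ring is at about (202.5,208) in the top view. The bar runs along the rod, and the tabs are near u≈225. Next I'll fit the lay frame from the bar and post tops, and take the intensity profile along the rod.

```bash
cat >> h.py <<'E'
def tops(n,I,D,zlo,zhi,c,r):
    C=cloud(n,D); m=(C[...,2]>zlo)&(C[...,2]<zhi)&(I.max(-1)<70)&(np.hypot(C[...,0]-c[0],C[...,1]-c[1])<r)
    return m,C[m]
def rect(I,n,o,ex,z,x0,x1,w,s=4000):
    "rectify plane z: columns along lay x from x0 to x1, rows across +-w"
    ey=np.array([-ex[1],ex[0]]); q=np.float32([proj(n,[*(np.array(o)+a*ex+b*ey),z]) for a,b in((x0,-w),(x1,-w),(x1,w),(x0,w))])
    W,H=int((x1-x0)*s),int(2*w*s)
    M=cv2.getPerspectiveTransform(q,np.float32([[0,0],[W,0],[W,H],[0,H]]))
    return cv2.warpPerspective(I,M,(W,H),flags=cv2.INTER_CUBIC)
E
python3 - <<'E'
from h import *
for n in("top","side"):
    a=np.load(n+"0.npz");I,D=a["I"],a["D"]
    for nm,c,r,zt in(("knob",(.531,.203),.035,.113),("grip",(.514,.02),.025,.111)):
        m,P=tops(n,I,D,.1,.125,c,r)
        v,u=np.nonzero(m); R=cv2.minAreaRect(np.float32(np.array([ray(n,x,y,zt)[:2]*1000 for x,y in zip(u,v)])))
        print(n,nm,m.sum(),P.mean(0).round(4),np.median(P[:,2]).round(4),R)
a=np.load("top0.npz")
k=np.array([.531,.2025]);g=np.array([.5135,.0195]);ex=(k-g)/np.linalg.norm(k-g);o=k-.092*ex
r=rect(a["I"],"top",o,ex,.02+.0445,-.11,.11,.04)
cv2.imwrite("pics/rect.png",cv2.resize(r[...,::-1],(792,288)))
E
```

```text
top knob 71 [0.5345 0.2054 0.1118] 0.1127 ((534.1392211914062, 207.1158447265625), (12.250672340393066, 39.13877868652344), 0.56010901927948)
top grip 19 [0.5158 0.0229 0.1101] 0.1107 ((515.5049438476562, 22.71817970275879), (9.720952987670898, 7.276762008666992), 0.8233205676078796)
side knob 52 [0.53   0.2122 0.1093] 0.1106 ((525.7706298828125, 213.89109802246094), (17.054344177246094, 40.801063537597656), 8.325156211853027)
side grip 16 [0.5135 0.0266 0.109 ] 0.1094 ((512.297119140625, 28.694284439086914), (9.55335521697998, 23.490520477294922), 40.31759262084961)
```

View pics/rect.png

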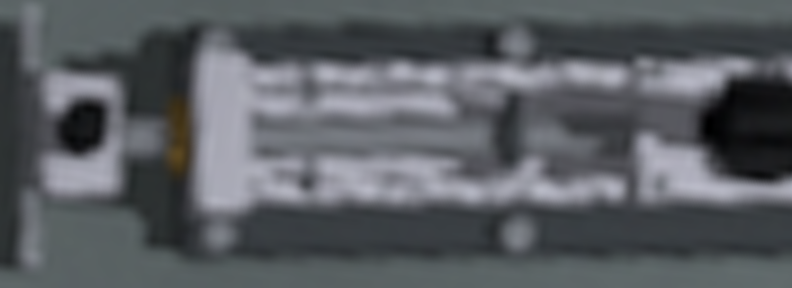

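{"op": "jog_arm", "data": {"plan": [[0.95, -0.99, 0, 0, 0, 0, 1], [0.95, -0.99, 0, 0, 0, 0, 1], [0.95, -0.99, 0, 0, 0, 0, 1], [0.95, -0.99, 0, 0, 0, 0, 1], [0.95, -0.99, 0, 0, 0, 0, 1], [0.95, -0.99, 0, 0, 0, 0, 1], [0.95, -0.99, 0, 0, 0, 0, 1], [0.95, -0.99, 0, 0, 0, 0, 1]]}}

```text
t: 0.9
tool_pos: [0.3283, -0.3634, 0.2307]
tool_rot: [-3.073, -0.651, 0.0]
contact_force: [0.0, 0.8, 0.9]
opening: 0.0854
grip_force: 0.0
```

{"op": "jog_arm", "data": {"plan": [[0.95, -0.99, 0, 0, 0, 0, 1], [0.95, -0.99, 0, 0, 0, 0, 1], [0.95, -0.99, 0, 0, 0, 0, 1], [0.95, -0.99, 0, 0, 0, 0, 1], [0.95, -0.99, 0, 0, 0, 0, 1], [0.95, -0.99, 0, 0, 0, 0, 1], [0.95, -0.99, 0, 0, 0, 0, 1], [0.95, -0.99, 0, 0, 0, 0, 1]]}}

```text
t: 1.7
tool_pos: [0.4029, -0.1571, 0.2308]
tool_rot: [-3.073, -0.651, 0.001]
contact_force: [0.5, -0.4, -0.2]
opening: 0.0855
grip_force: 0.0
```

{"op": "jog_arm", "data": {"plan": [[0.95, -0.99, 0, 0, 0, 0, 1], [0.95, -0.99, 0, 0, 0, 0, 1], [0.95, -0.99, 0, 0, 0, 0, 1], [0.95, -0.99, 0, 0, 0, 0, 1], [0.95, -0.99, 0, 0, 0, 0, 1], [0.95, -0.99, 0, 0, 0, 0, 1], [0.95, -0.99, 0, 0, 0, 0, 1], [0.95, -0.99, 0, 0, 0, 0, 1]]}}

```text
t: 2.5
tool_pos: [0.4775, 0.0493, 0.2308]
tool_rot: [-3.073, -0.652, 0.001]
contact_force: [-0.1, 0.3, -0.5]
opening: 0.0855
grip_force: 0.0
```

{"op": "jog_arm", "data": {"plan": [[0.95, -0.99, 0, 0, 0, 0, 1], [0.95, -0.99, 0, 0, 0, 0, 1], [0.95, -0.99, 0, 0, 0, 0, 1], [0.95, -0.99, 0, 0, 0, 0, 1], [0.95, -0.99, 0, 0, 0, 0, 1], [0.95, -0.99, 0, 0, 0, 0, 1], [0, 0, 0.5, 0, 0, 0.19, 1], [0, 0, 0.5, 0, 0, -0.19, 1]]}}

```text
t: 3.3
tool_pos: [0.5335, 0.2038, 0.2107]
tool_rot: [3.073, 0.652, -0.001]
contact_force: [-0.6, -0.4, -0.4]
opening: 0.0854
grip_force: 0.0
```

{"op": "jog_arm", "data": {"plan": [[0, 0, 0.44, 0, 0, -0.1675, 1], [0, 0, 0.44, 0, 0, -0.1675, 1], [0, 0, 0.44, 0, 0, -0.1675, 1], [0, 0, 0.44, 0, 0, -0.1675, 1], [0, 0, 0.44, 0, 0, -0.1675, 1], [0, 0, 0.44, 0, 0, -0.1675, 1], [0, 0, 0.44, 0, 0, -0.1675, 1], [0.13, 0, 0.44, 0, 0, -0.1675, 1]]}}

```text
t: 4.1
tool_pos: [0.5337, 0.2053, 0.1399]
tool_rot: [-2.324, -2.113, 0.002]
contact_force: [-0.8, 0.3, 1.0]
opening: 0.0852
grip_force: 0.0
```

```bash
python3 - <<'E'
from h import *
o=ctrl.get_obs();p=o["tool_pos"];print(p,o["tool_rot"])
I,_=ctrl.get_image("side");J,_=ctrl.get_image("top")
cv2.imwrite("pics/grab.png",np.hstack([cv2.resize(x,(400,400),interpolation=cv2.INTER_CUBIC) for x in(I[170:270,180:280,::-1],J[155:255,125:225,::-1])]))
E
```

```text
[0.53368133 0.2052591  0.13991587] [-2.32449757e+00 -2.11263864e+00  1.61461718e-03]
```

View pics/grab.png

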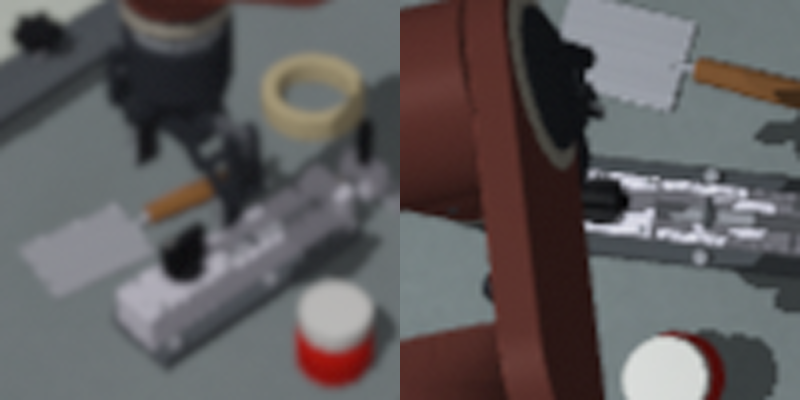

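The fingers straddle the knob, which is at (185,250) in the left crop. I'll descend and close.

{"op": "jog_arm", "data": {"plan": [[0, 0, 0.7, 0, 0, 0, 1], [0, 0, 0.7, 0, 0, 0, 1], [0, 0, 0.7, 0, 0, 0, 1], [0, 0, 0.6, 0, 0, 0, 1], [0, 0, 0, 0, 0, 0, 0]]}}

```text
t: 4.7
tool_pos: [0.5322, 0.205, 0.0838]
tool_rot: [-2.329, -2.105, 0.007]
contact_force: [-0.7, -0.4, 0.4]
opening: 0.0731
grip_force: 0.0
```

{"op": "jog_arm", "data": {"plan": [[0, 0, 0, 0, 0, 0, -1], [0, 0, 0, 0, 0, 0, -1], [0, 0, 0, 0, 0, 0, -1], [0, 0, 0, 0, 0, 0, -1], [0, 0, 0, 0, 0, 0, -1], [0, 0, 0, 0, 0, 0, -1]], "grip_force": 40}}

```text
t: 5.3
tool_pos: [0.5343, 0.2056, 0.0878]
tool_rot: [2.33, 2.107, 0.001]
contact_force: [-2.6, 0.2, 5.2]
opening: 0.0113
grip_force: 40.8
```

{"op": "jog_arm", "data": {"plan": [[0, 0, -0.05, 0, 0, 0.17, -1], [0, 0, 0, 0, 0, 0.17, -1], [0, 0, 0, 0, 0, 0.17, -1], [0, 0, 0, 0, 0, 0.17, -1], [0, 0, 0, 0, 0, 0.17, -1], [0, 0, 0, 0, 0, 0.17, -1], [0, 0, 0, 0, 0, 0.17, -1], [0, 0, 0, 0, 0, 0.1, -1]]}}

```text
t: 6.1
tool_pos: [0.531, 0.2078, 0.0878]
tool_rot: [-3.055, -0.705, 0.01]
contact_force: [-11.9, 8.1, 8.2]
opening: 0.0111
grip_force: 41.2
```

```bash
python3 - <<'E'
from h import *
o=ctrl.get_obs();R=cv2.Rodrigues(o["tool_rot"])[0];print(np.degrees(np.arctan2(R[1,0],R[0,0])),o["wrist_torque"],o["contact_force"],o["tool_pos"])
E
```

```text
25.996277259313796 [1.2170663  1.87221009 0.23093101] [-11.87136481   8.11563289   8.23715568] [0.53104742 0.20782711 0.08778364]
```

{"op": "jog_arm", "data": {"plan": [[-0.05, -0.12, 0, 0, 0, 0.06, -1], [0, 0, 0, 0, 0, 0.06, -1], [0, 0, 0, 0, 0, 0.02, -1], [0, 0, 0, 0, 0, 0, -1]]}}

```text
t: 6.5
tool_pos: [0.5308, 0.2082, 0.0879]
tool_rot: [-3.092, -0.548, 0.004]
contact_force: [-5.3, 3.7, 5.0]
opening: 0.0117
grip_force: 51.3
```

```bash
python3 - <<'E'
from h import *
o=ctrl.get_obs();R=cv2.Rodrigues(o["tool_rot"])[0];print(np.degrees(np.arctan2(R[1,0],R[0,0])),o["wrist_torque"],o["contact_force"],o["tool_pos"])
E
```

```text
20.08704921635015 [0.48359281 0.88044688 1.10798292] [-5.27335459  3.70137018  5.00172204] [0.530802   0.20821449 0.08787218]
```

The wrist torque of 1.1 N m is well above the spring's, so the knob is on its stop. I'll hold briefly, then open.

{"op": "jog_arm", "data": {"plan": [[0, 0, 0, 0, 0, 0.02, -1], [0, 0, 0, 0, 0, 0, -1], [0, 0, 0, 0, 0, 0, 1], [0, 0, 0, 0, 0, 0, 1], [0, 0, 0, 0, 0, 0, 1], [0, 0, 0, 0, 0, 0, 1], [0, 0, 0, 0, 0, 0, 1], [0, 0, 0, 0, 0, 0, 1]]}}

```text
t: 7.3
tool_pos: [0.5323, 0.2071, 0.0879]
tool_rot: [-3.099, -0.518, -0.0]
contact_force: [0.6, -0.4, -0.6]
opening: 0.0856
grip_force: 0.0
```

{"op": "jog_arm", "data": {"plan": [[0, 0, -0.7, 0, 0, 0, 1], [0, 0, -0.7, 0, 0, 0, 1], [0, 0, -0.9, 0, 0, 0, 1], [0, 0, -0.9, 0, 0, 0, 1], [0, 0, 0, 0, 0, 0, 1]]}}

```text
t: 7.8
tool_pos: [0.5348, 0.2079, 0.157]
tool_rot: [-3.098, -0.518, -0.013]
contact_force: [-0.2, 0.1, -0.8]
opening: 0.0856
grip_force: 0.0
```

```bash
python3 - <<'E'
from h import *
o=ctrl.get_obs();R=cv2.Rodrigues(o["tool_rot"])[0];print(np.degrees(np.arctan2(R[1,0],R[0,0])),o["tool_pos"],o["opening"])
I,E=ctrl.get_image("side");J,D=ctrl.get_image("top")
np.savez("top1.npz",I=J,D=D)
m,P=tops("top",J,D,.1,.125,(.513,.002),.022);v,u=np.nonzero(m);print(m.sum(),P.mean(0))
print(cv2.minAreaRect(np.float32([ray("top",x,y,.111)[:2]*1000 for x,y in zip(u,v)])))
cv2.imwrite("pics/pop.png",np.hstack([cv2.resize(x,(400,400),interpolation=cv2.INTER_CUBIC) for x in(I[170:270,190:290,::-1],J[155:275,155:275,::-1])]))
E
```

```text
18.992342748554844 [0.53479592 0.2078967  0.15700885] 0.08559288156427092
19 [0.51383967 0.00300479 0.11039836]
((513.2981567382812, 2.101210594177246), (9.696215629577637, 9.678532600402832), 0.69859379529953)
```

View pics/pop.png

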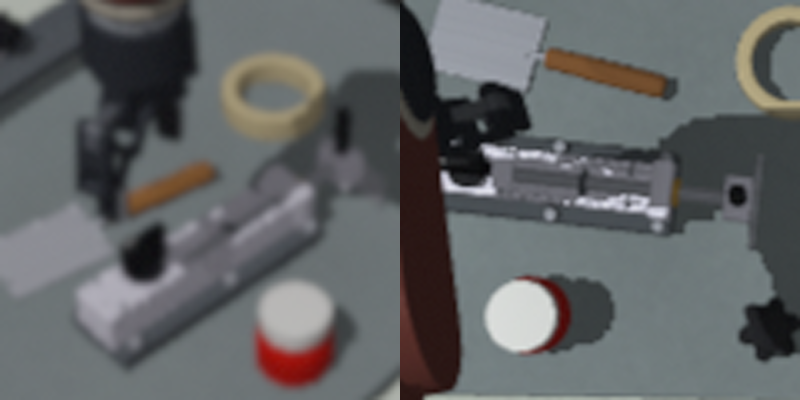

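The rod has popped out, with the grip now near (0.5135, 0.0025), and the knob is home. I'll go to the grip.

{"op": "jog_arm", "data": {"plan": [[0, 0, 0, 0, 0, -0.181, 1], [0, 0, 0, 0, 0, -0.181, 1], [0, 0, 0, 0, 0, -0.181, 1], [0, 0, 0, 0, 0, -0.181, 1], [0, 0, 0, 0, 0, -0.181, 1], [0, 0, 0, 0, 0, -0.181, 1], [0, 0, 0, 0, 0, -0.181, 1], [0, 0, 0, 0, 0, -0.181, 1]]}}

```text
t: 8.7
tool_pos: [0.5314, 0.207, 0.1505]
tool_rot: [-2.325, -2.111, 0.003]
contact_force: [-0.2, -0.4, 0.2]
opening: 0.0853
grip_force: 0.0
```

{"op": "jog_arm", "data": {"plan": [[-0.9, 0, 0, 0, 0, 0, 1], [-0.9, 0, 0, 0, 0, 0, 1], [-0.9, 0, 0, 0, 0, 0, 1], [-0.9, 0, 0, 0, 0, 0, 1], [-0.9, 0, 0, 0, 0, 0, 1], [-0.9, 0, 0, 0, 0, 0, 1], [-0.9, 0, 0, 0, 0, 0, 1], [-0.9, 0, 0, 0, 0, 0, 1]]}}

```text
t: 9.5
tool_pos: [0.5165, 0.0633, 0.1506]
tool_rot: [-2.331, -2.104, 0.002]
contact_force: [-0.0, -0.2, 0.2]
opening: 0.0848
grip_force: 0.0
```

{"op": "jog_arm", "data": {"plan": [[-0.9, 0, 0, 0, 0, 0, 1], [-0.9, 0, 0, 0, 0, 0, 1], [-0.9, 0, 0, 0, 0, 0, 1], [0, 0, 0, 0, 0, 0, 1], [0, 0, 0, 0, 0, 0, 1]]}}

```text
t: 10.0
tool_pos: [0.5115, 0.0103, 0.151]
tool_rot: [-2.332, -2.103, 0.001]
contact_force: [-0.4, 0.6, 1.0]
opening: 0.0851
grip_force: 0.0
```

```bash
python3 - <<'E'
from h import *
o=ctrl.get_obs();R=cv2.Rodrigues(o["tool_rot"])[0];print(np.degrees(np.arctan2(R[1,0],R[0,0])),o["tool_pos"],o["opening"])
print(R.T@(np.array([.5137,.0025,.075])-o["tool_pos"])/.02)
E
```

```text
84.10040248989417 [0.51146834 0.01031896 0.15103532] 0.08508673833099697
[-0.37920893  0.15695059  3.8013529 ]
```

{"op": "jog_arm", "data": {"plan": [[-0.38, 0.16, 0.5, 0, 0, 0, 1], [0, 0, 0.7, 0, 0, 0, 1], [0, 0, 0.7, 0, 0, 0, 1], [0, 0, 0.7, 0, 0, 0, 1], [0, 0, 0.6, 0, 0, 0, 1], [0, 0, 0.5, 0, 0, 0, 1], [0, 0, 0, 0, 0, 0, 1]]}}

```text
t: 10.7
tool_pos: [0.513, 0.0026, 0.0757]
tool_rot: [-2.33, -2.103, 0.004]
contact_force: [-0.2, -0.3, -0.2]
opening: 0.0855
grip_force: 0.0
```

{"op": "jog_arm", "data": {"plan": [[0, 0, 0, 0, 0, 0, -1], [0, 0, 0, 0, 0, 0, -1], [0, 0, 0, 0, 0, 0, -1], [0, 0, 0, 0, 0, 0, -1], [0, 0, 0, 0, 0, 0, -1], [0, 0, 0, 0, 0, 0, -1], [0, 0, 0, 0, 0, 0, -1], [0, 0, 0, 0, 0, 0, -1]], "grip_force": 80}}

```text
t: 11.5
tool_pos: [0.514, 0.0023, 0.0785]
tool_rot: [-2.331, -2.105, 0.002]
contact_force: [-4.5, -0.6, 5.6]
opening: 0.0117
grip_force: 77.9
```

```bash
cat > meas.py <<'E'
from h import *
import sys
o=ctrl.get_obs();print(o["t"],o["tool_pos"].round(4),o["contact_force"].round(1),o["opening"],o["grip_force"])
J,D=ctrl.get_image("top"); np.savez(sys.argv[1]+".npz",I=J,D=D)
ex=np.array([.1,.995]);oo=np.array([.534,.2065])-.092*ex
r=rect(J,"top",oo,ex,.02+.0445,-.11,.11,.04)
cv2.imwrite(f"pics/{sys.argv[1]}.png",cv2.resize(r[...,::-1],(792,288)))
E
python3 meas.py g1
```

```text
11.5 [0.514  0.0023 0.0785] [-4.5 -0.6  5.6] 0.01170201958564871 77.91589379310608
```

View pics/g1.png

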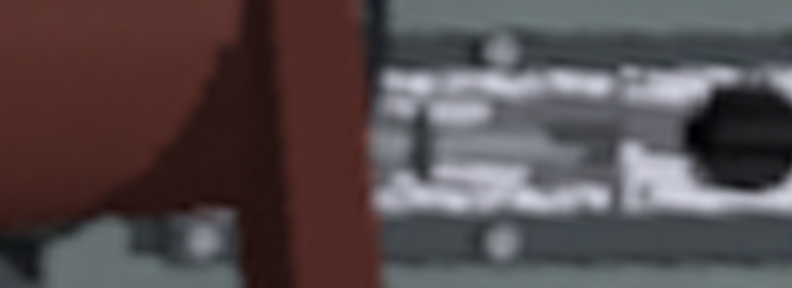

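The ring is at column 422 of the rectified strip and the arm hides the tabs for now. I'll take sub-pixel profiles from the earlier frames.

```bash
python3 - <<'E'
from h import *
ex=np.array([.1,.995]);ex/=np.linalg.norm(ex);oo=np.array([.534,.2065])-.092*ex;ey=np.array([-ex[1],ex[0]])
a=np.load("top0.npz");C=cloud("top",a["D"]);L=C[...,:2]-oo;X=L@ex;Y=L@ey
for lo,hi in((-.022,-.018),(-.018,-.014),(-.014,-.01),(-.01,-.005),(-.004,.004),(.005,.01),(.01,.014),(.014,.018),(.018,.022)):
    m=(X>-.05)&(X<0)&(Y>lo)&(Y<hi);print(lo,m.sum(),np.median(C[m][:,2]).round(4))
def dip(prof,x,lo,hi):
    m=(x>lo)&(x<hi);w=np.clip(np.percentile(prof[m],60)-prof[m]-8,0,None);return ((x[m]*w).sum()/max(w.sum(),1e-9)).round(2),w.max().round(0)
for f,rg in(("top0",(22,36)),("top1",(2,18)),("g1",(1,14))):
    I=np.load(f+".npz")["I"]
    for z,rows,r0 in((.0645,(-5,5),rg),(.073,(-18,-9),(-32,-16)),(.073,(9,18),(-32,-16))):
        r=cv2.cvtColor(rect(I,"top",oo,ex,z,-.11,.11,.04),cv2.COLOR_RGB2GRAY).astype(float)
        y=(np.arange(r.shape[0])+.5)/4-40;x=(np.arange(r.shape[1])+.5)/4-110
        p=r[(y>rows[0])&(y<rows[1])].mean(0)
        print(f,rows,dip(p,x,*r0), p[(x>r0[0])&(x<r0[1])][::4].round().astype(int))
E
```

```text
-0.022 24 0.0693
-0.018 41 0.0668
-0.014 29 0.0422
-0.01 28 0.0575
-0.004 65 0.059
0.005 33 0.0435
0.01 19 0.0686
0.014 40 0.0674
0.018 32 0.0389
top0 (-5, 5) (np.float64(26.34), np.float64(25.0)) [ 85  71  58  50  48  51  56  64  76  86  97 105 108 111]
top0 (-18, -9) (np.float64(-29.38), np.float64(36.0)) [125 113 104 105 115 129 142 150 154 152 148 146 146 147 149 151]
top0 (9, 18) (np.float64(-29.41), np.float64(49.0)) [124 108 100 105 119 134 146 156 160 158 158 158 158 160 162 165]
top1 (-5, 5) (np.float64(8.14), np.float64(25.0)) [77 74 69 62 54 46 42 44 53 63 71 76 79 80 79 78]
top1 (-18, -9) (np.float64(-29.31), np.float64(17.0)) [ 92  84  78  78  83  91  99 104 107 105 103 102 101 102 102 106]
top1 (9, 18) (np.float64(-29.47), np.float64(55.0)) [153 134 125 131 147 164 179 191 193 189 188 187 187 189 192 192]
g1 (-5, 5) (np.float64(7.0), np.float64(40.0)) [122 116 104  87  70  58  55  62  75  89 104 117 125]
g1 (-18, -9) (np.float64(0.0), np.float64(0.0)) [47 51 52 53 52 52 52 52 52 52 52 52 52 52 52 53]
g1 (9, 18) (np.float64(-31.38), np.float64(10.0)) [34 40 46 50 52 53 53 52 52 52 52 52 53 52 52 52]
```

Ring to index is about 36 mm still. I'll draw 36 mm along tool -x, then look.

{"op": "jog_arm", "data": {"plan": [[-0.3, 0, 0, 0, 0, 0, -1], [-0.3, 0, 0, 0, 0, 0, -1], [-0.3, 0, 0, 0, 0, 0, -1], [-0.3, 0, 0, 0, 0, 0, -1], [-0.3, 0, 0, 0, 0, 0, -1], [-0.3, 0, 0, 0, 0, 0, -1], [0, 0, 0, 0, 0, 0, -1], [0, 0, 0, 0, 0, 0, -1]]}}

```text
t: 12.35
tool_pos: [0.5106, -0.0321, 0.0785]
tool_rot: [-2.33, -2.103, -0.003]
contact_force: [-3.2, 7.4, 5.6]
opening: 0.012
grip_force: 78.0
```

```bash
python3 meas.py g2
```

```text
12.35 [ 0.5106 -0.0321  0.0785] [-3.2  7.4  5.6] 0.012000515174025866 78.01547527313232
```

View pics/g2.png

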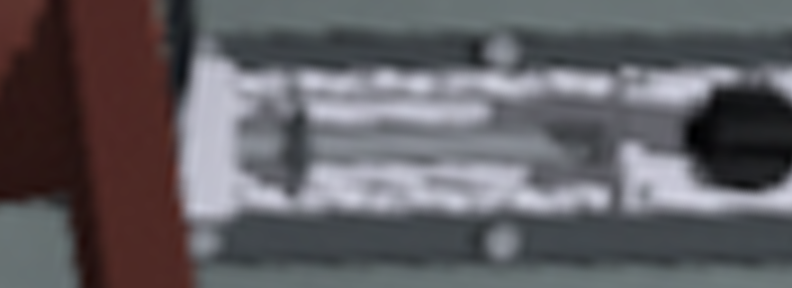

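The ring (col ≈297) is almost level with the tabs (col ≈292), and the knob is home. I'll measure it to sub-pixel.

```bash
python3 - <<'E'
from h import *
ex=np.array([.1,.995]);ex/=np.linalg.norm(ex);oo=np.array([.534,.2065])-.092*ex
for f,rg in(("g1",7),("g2",-28)):
  I=np.load(f+".npz")["I"]
  for z,rows in((.0645,(-5,5)),(.070,(-18,-11)),(.070,(11,18))):
    r=cv2.cvtColor(rect(I,"top",oo,ex,z,-.11,.11,.04),cv2.COLOR_RGB2GRAY).astype(float)
    y=(np.arange(r.shape[0])+.5)/4-40;x=(np.arange(r.shape[1])+.5)/4-110
    p=r[(y>rows[0])&(y<rows[1])].mean(0);m=abs(x-rg)<7
    q=p[m];i=q.argmin();w=np.clip(q.min()+25-q,0,None);print(f,rows,x[m][i],(x[m]*w).sum()/w.sum(),q[::4].round().astype(int))
E
```

```text
g1 (-5, 5) 6.875 6.939464400256574 [126 122 116 104  87  70  58  55  62  75  89 104 117 125]
g1 (-18, -11) 10.875 9.479018229668144 [160 159 160 166 173 176 176 172 163 154 146 144 145 150]
g1 (11, 18) 0.375 6.8338124607986614 [163 165 168 171 174 175 174 171 167 166 166 168 171 173]
g2 (-5, 5) -27.875 -28.00315379057024 [121 117 107  94  81  68  61  59  62  71  84  97 108 119]
g2 (-18, -11) -29.125 -29.1646595436436 [161 159 154 145 131 120 117 125 141 157 167 172 171 166]
g2 (11, 18) -29.625 -29.396158640598344 [173 169 160 142 123 110 112 123 140 154 166 174 174 174]
```

{"op": "jog_arm", "data": {"plan": [[-0.06, 0, 0, 0, 0, 0, -1], [0, 0, 0, 0, 0, 0, -1], [0, 0, 0, 0, 0, 0, -1], [0, 0, 0, 0, 0, 0, -1], [0, 0, 0, 0, 0, 0, -1]]}}

```text
t: 12.9
tool_pos: [0.5105, -0.033, 0.0785]
tool_rot: [-2.33, -2.103, -0.003]
contact_force: [-2.4, 7.5, 4.8]
opening: 0.0117
grip_force: 78.1
```

```bash
python3 meas.py g3; python3 - <<'E'
from h import *
ex=np.array([.1,.995]);ex/=np.linalg.norm(ex);oo=np.array([.534,.2065])-.092*ex
I=np.load("g3.npz")["I"];res=[]
for z,rows in((.0645,(-5,5)),(.070,(-18,-11)),(.070,(11,18))):
    r=cv2.cvtColor(rect(I,"top",oo,ex,z,-.11,.11,.04),cv2.COLOR_RGB2GRAY).astype(float)
    y=(np.arange(r.shape[0])+.5)/4-40;x=(np.arange(r.shape[1])+.5)/4-110
    p=r[(y>rows[0])&(y<rows[1])].mean(0);m=abs(x+29)<7
    q=p[m];w=np.clip(q.min()+25-q,0,None);res.append((x[m]*w).sum()/w.sum())
print(res)
if abs(res[0]-np.mean(res[1:]))<1.2: print(ctrl.finish_job())
E
```

```text
12.9 [ 0.5105 -0.033   0.0785] [-2.4  7.5  4.8] 0.011728374417020947 78.05295825004578
[np.float64(-28.44069495780738), np.float64(-29.158184523809524), np.float64(-29.45915435139573)]
the job is handed in; nothing more can be done
None
```

The knob was twisted to its stop and sprang back, the rod popped out, and I drew it until the ring was about 0.9 mm from the index; I handed the job in still gripping it there (78 N), but no verdict came back.

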